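# Pair two leak sensors with the wireless hub

## Robot

A 6-joint arm with a two-finger parallel gripper is mounted at the origin on the work surface; the furniture and walls round the work are solid. World frame = base frame: x ahead of the robot, y to its left, z up, the work surface at z = 0. Lengths are in m, angles in rad, forces in N, time in s.
With the tool pointing down it reaches from about 0.25 to 0.775 m from the base axis. Payload 4 kg.
Tool frame: the origin (TCP) lies on the centre line of the jaws, within the pads' length; the fingertips stand 11 mm ahead of it and the grasp point (between the pads) lies 8 mm behind it; z points along the fingers, y is the line along which they close (so a half turn about z gives the same grasp; the last joint's range is limited). The gripper opens to 94 mm and grips with 3 to 60 N. Pads are 16 mm wide; open, the fingers measure 119 mm over their backs; the gripper's body (75 mm by 177 mm) begins 78 mm behind the grasp point.
Start: joints at [1.039, 0.087, 1.371, -0, 1.684, -0.103], TCP at [0.229, 0.5, 0.217] pointing down, gripper open.
Joint ranges: [-3.1, 3.1], [-0.76, 2.03], [0.27, 2.55], [-1.08, 4.22], [0.17, 2.65], [-2.57, 2.57]. Speed limits (rad/s): [2.79, 2.79, 3.14, 3.14, 3.14, 3.14].

## Interface

Orientations are given as a 3x3 rotation matrix whose columns are the frame's x, y, z axes.
In Python, from workcell import state, cams, ticket gives the robot as it stands. The module is installed in compiled form; this text tells all that it offers.
- The arm moves only by the tool play_rows, never from a script. Its arguments are lists of equal length, an entry for each row: "linear": the shift along the tool's x, y, z in mm, a list of three; "spin": the turn about the tool's z in degrees; "gripper": the gripper command: -1 is shut, 1 is fully open, values between are in proportion. A call has 1 to 12 rows; each row shifts and turns the commanded pose from where the row before left it, along the tool's axes as they then stand; what a row does not reach is not made up. A row lasts 1/10 s, in which the tool goes at most 50 mm and 8.59 degrees, less where a joint would pass 70% of its speed; a pose out of reach is approached as far as the arm can. A call is refused whole if a number of a shift passes 50 or a number of a turn 8.59, either way. A call with a gripper value outside its range is refused whole. The fingers move at their own pace and stop on an object; "force" is the grip in N (left out, the last holds). Time passes only in rows, so rows that do not move let the fingers close. It gives the time, the measured TCP pose, the force, the opening and the grip force at its end, in the units of the state.
- state(): the state, without advancing time (a new reading comes with each control period).
- cams.camera(name): name is "scene" or "top" or "wrist"; returns (picture, depth): 384x512x3 uint8, red, green, blue; 384x512 float32, m along the optical axis (not along the pixel's ray), 0 where there is no reading.
- cams.camera_params(name): a dict with "mtx" (3x3 intrinsics, pixels), "eye" and "orientation" of the camera in the world; the wrist camera has in their place "mount" (4x4, takes a point from camera to tool coordinates, whose origin is the TCP and whose axes are the flange's). Camera axes: x right, y down, z forward; pixel columns grow to the right and rows downward; lengths in m; the calibration is good to about 2 mm. The wrist camera is an equidistant fisheye: a pixel r from the principal point sees the ray r / f radians off the axis. A picture is of the moment at which its call begins: read the wrist's pose just before it. camera_params takes no time and is no camera call.
- ticket.sign_off(): hands the job in; it is judged then, once.
The state is a dict: "t": time; "q": joint angles; "dq": joint speeds; "joint_torque": joint torques, N m; "position": TCP position; "orientation": TCP orientation; "contact_force": force on the tool from outside, world axes, zero at the start; "wrist_torque": the same for the moment, N m; "opening": opening from 0.0 (shut) to 1.0 (fully open); "gripper_force": force on a finger pad.
Only numpy, scipy, OpenCV 4.12 (cv2) and the standard library are available. Lean on these libraries where they do the work, as an engineer would, in place of code of your own. Each camera call takes 0.05 s, during which the arm holds its last target. There are 200 camera calls.

## Task

Pair the two leak sensors with the wireless hub: with the shut fingertips press the key on top of the white dome hub, then the key of the round sensor, then the key of the oblong sensor, in that order and each lightly but right down, so that it stays down. The square sensor is a spare: leave its key up. Do not grasp, lift or shift the hub or any sensor, and leave the other things on the worktop where they are.

Things in the scene. Friction and masses are not known exactly. Their poses are not given: they have to be found in the camera images.
- hub: The hub: a low white dome, 190 mm across and 37 mm high without its key, loose, 0.34 kg. Origin at the centre of its underside, z up.
- hub_key_top (a point): Centre of the top face of the hub's push key: a flat light-grey disc 36 mm across in the middle of its top. Untouched it stands 55 mm above the worktop, 18 mm proud of the housing; fully down it rests 8 mm lower and still 10 mm proud. z points up; the point moves with the key.
- hub_key (a joint): Push key of the hub. Joint value: 0 fully up (as it starts), 0.008 m fully down. Its cap is cushioned: it gives 1 mm per 1.2 N, so the fingertip travels 2.5 mm before the key sinks, at 3 N, through its 8 mm; at the bottom the cushion gives 5 mm more. The key stays where it was pushed, the cushion comes back. A push over 25 N is too hard. A press of more than half the travel registers, a brush of under 2 mm does not.
- round_sensor: Round leak sensor: a white plastic puck 76 mm across, 26 mm high without its key, loose, 0.1 to 0.3 kg. Origin at the centre of its underside, z up.
- round_key_top (a point): Centre of the top face of the round sensor's push key: a flat light-grey disc 32 mm across in the middle of its top. Untouched it stands 44 mm above the worktop, 18 mm proud of the housing; fully down it rests 8 mm lower and still 10 mm proud. z points up; the point moves with the key.
- round_key (a joint): Push key of the round sensor. Joint value: 0 fully up (as it starts), 0.008 m fully down. Its cap is cushioned: it gives 1 mm per 1.2 N, so the fingertip travels 2.5 mm before the key sinks, at 3 N, through its 8 mm; at the bottom the cushion gives 5 mm more. The key stays where it was pushed, the cushion comes back. A push over 25 N is too hard. A press of more than half the travel registers, a brush of under 2 mm does not.
- oblong_sensor: Oblong leak sensor: a white plastic block 46 x 110 mm (its x and y axes), 26 mm high without its key, loose, 0.1 to 0.3 kg. Origin at the centre of its underside, z up.
- oblong_key_top (a point): Centre of the top face of the oblong sensor's push key: a flat light-grey disc 32 mm across in the middle of its top. Untouched it stands 44 mm above the worktop, 18 mm proud of the housing; fully down it rests 8 mm lower and still 10 mm proud. z points up; the point moves with the key.
- oblong_key (a joint): Push key of the oblong sensor. Joint value: 0 fully up (as it starts), 0.008 m fully down. Its cap is cushioned: it gives 1 mm per 1.2 N, so the fingertip travels 2.5 mm before the key sinks, at 3 N, through its 8 mm; at the bottom the cushion gives 5 mm more. The key stays where it was pushed, the cushion comes back. A push over 25 N is too hard. A press of more than half the travel registers, a brush of under 2 mm does not.
- square_sensor: Square sensor, the spare, whose key stays up: a white plastic block 66 x 66 mm, 26 mm high without its key, loose. It may stand in any of the three sensor places. Origin at the centre of its underside, z up.
- square_key_top (a point): Centre of the top face of the square sensor's push key: a flat light-grey disc 32 mm across in the middle of its top. Untouched it stands 44 mm above the worktop, 18 mm proud of the housing; fully down it rests 8 mm lower and still 10 mm proud. z points up; the point moves with the key.
- square_key (a joint): Push key of the square sensor. Joint value: 0 fully up (as it starts), 0.008 m fully down. Its cap is cushioned: it gives 1 mm per 1.2 N, so the fingertip travels 2.5 mm before the key sinks, at 3 N, through its 8 mm; at the bottom the cushion gives 5 mm more. The key stays where it was pushed, the cushion comes back. A push over 25 N is too hard. A press of more than half the travel registers, a brush of under 2 mm does not.
- dosing_cup: Bystander: a pale grey dosing cup, 63 mm across, 49 mm high. Origin at the centre of its underside.
- spool: Bystander: a standing reel of cream thread, 28 mm across, 36 mm high. Origin at the centre of its underside.

How it is judged:
On the way, in this order (a step that is already met when the one before it is completed fails the run):
1. the hub's key is pressed down, all sensor keys still up (value of joint hub_key above 0.004 m and value of joint each of round_key, oblong_key, square_key below 0.002 m), for 0.1 s.
2. the round sensor's key is pressed down, the oblong one's still up (value of joint each of hub_key, round_key above 0.004 m and value of joint each of oblong_key, square_key below 0.002 m), for 0.1 s.
3. the oblong sensor's key is pressed down (value of joint each of hub_key, round_key, oblong_key above 0.004 m and value of joint square_key below 0.002 m), for 0.1 s.
At the end, for the whole second after the job is handed in: The keys of the hub, the round sensor and the oblong sensor are down by more than 4 mm of their 8 mm, the square sensor's key is up (less than 2 mm down); hub, sensors, thread reel and cup rest within 20 mm of where they started, hub and sensors flat on the worktop (all of step 3 and distance of each of hub, round_sensor, oblong_sensor, square_sensor, spool, dosing_cup from where it was at the start of the episode below 0.02 m and linear speed of each of hub, round_sensor, oblong_sensor, square_sensor below 0.02 m/s and height (world z) of each of hub, round_sensor, oblong_sensor, square_sensor below 0.008 m); the robot touches nothing.
It fails at once if the square sensor's key is pressed (2 mm or more) (value of joint square_key above 0.002 m).
It fails at once if the hub or a sensor is pressed harder than 25 N (contact force between any of the fingers, the arm and hub above 25 N or contact force between any of the fingers, the arm and round_sensor above 25 N or contact force between any of the fingers, the arm and oblong_sensor above 25 N or contact force between any of the fingers, the arm and square_sensor above 25 N).
It fails at once if the hub or a sensor is lifted (8 mm) (height (world z) of any of hub, round_sensor, oblong_sensor, square_sensor above 0.008 m).
It fails at once if the hub or a sensor is shifted more than 20 mm (distance of any of hub, round_sensor, oblong_sensor, square_sensor from where it was at the start of the episode above 0.02 m).
It fails at once if the thread reel or the cup is shifted more than 20 mm (distance of any of spool, dosing_cup from where it was at the start of the episode above 0.02 m).
It also fails if it takes over 48 s, if anything falls off the work surface, if the arm or the gripper's body presses on something with over 40 N, if the wrist force passes 120 N, or if a joint passes its speed limit or range.

## Working session

There is one attempt and no reset: what is moved stays moved. The work goes in short steps, Python scripts to look and compute and a tool call to move; the robot and the scene stay as the last step left them, time stands still between calls to the robot, and variables do not carry over. Pictures are saved under pics/ and viewed, at most 10 in all, crops included, and the job is handed in when it is done.

Besides the shell and the picture viewer there is one more tool, called after "Emit:" in YAML: its name, and indented under it one key for each argument. play_rows: Moves the arm, as the interface text tells. Its arguments: {"type":"object","properties":{"linear":{"type":"array","items":{"type":"array","items":{"type":"number"}}},"spin":{"type":"array","items":{"type":"number"}},"gripper":{"type":"array","items":{"type":"number"}},"force":{"type":"number"}},"required":["linear","spin","gripper"]}

```bash
mkdir -p pics; python3 - <<'E'
from workcell import state,cams
import cv2,numpy as np
s=state();print(s['t'],s['position'],s['orientation'].__repr__(),s['opening'],s['contact_force'])
for n in ['top','scene']:
    p,d=cams.camera(n);cv2.imwrite(f'pics/{n}.png',p[:,:,::-1]);np.savez(f'{n}.npz',p=p,d=d);print(n,cams.camera_params(n))
a=[cv2.imread(f'pics/{n}.png') for n in ['top','scene']]
E
```

```text
0.0 [0.22841125 0.49975786 0.21532814] array([[-9.09471581e-01,  4.15764533e-01, -1.13866357e-03],
       [ 4.15766010e-01,  9.09469716e-01, -1.86050692e-03],
       [ 2.62047242e-04, -2.16549578e-03, -9.99997621e-01]]) 1.0011505817920705 [-0.87107258  0.2108517  -0.52025773]
top {'mtx': array([[371.58751202,   0.        , 256.00285283],
       [  0.        , 371.58751202, 194.41295794],
       [  0.        ,   0.        ,   1.        ]]), 'eye': array([ 0.52860217, -0.00629704,  0.9211107 ]), 'orientation': array([[-0.02918901, -0.9991989 ,  0.02737795],
       [-0.9995279 ,  0.02891393, -0.01039005],
       [ 0.00959012, -0.0276683 , -0.99957116]])}
scene {'mtx': array([[436.54680514,   0.        , 260.86906143],
       [  0.        , 436.54680514, 191.56972471],
       [  0.        ,   0.        ,   1.        ]]), 'eye': array([0.35082918, 0.43437583, 0.72374338]), 'orientation': array([[-0.91439502, -0.32082692,  0.24688424],
       [-0.40481637,  0.72817224, -0.55307224],
       [-0.00233379, -0.60566928, -0.79571306]])}
```

View pics/top.png

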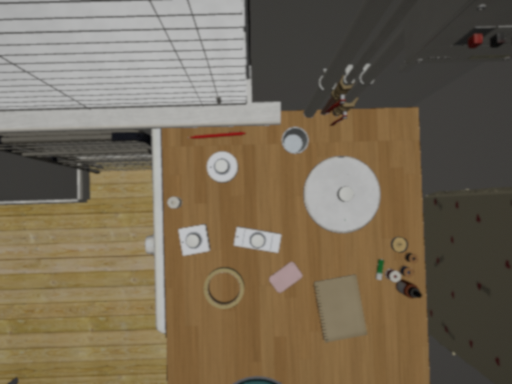

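View pics/scene.png

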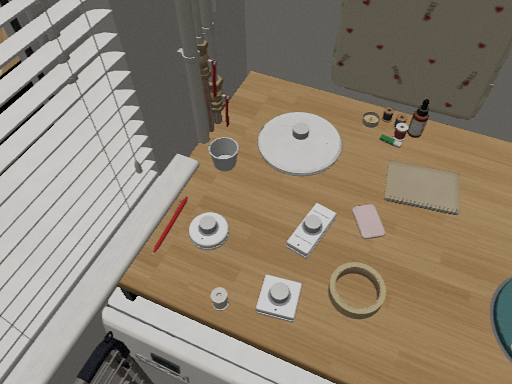

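The top view shows the hub key near (344,194), round key (222,166), oblong key (258,240) and square key (193,240). The cup is at (295,140) and the reel at (173,202). The scene view shows the same things at (300,130), (208,223), (313,224), (280,292), (224,152) and (219,297), with blinds and a rail beside the round sensor.

```bash
cat > h.py <<'E'
import numpy as np,cv2
from workcell import cams
def world(n,d):
    P=cams.camera_params(n);v,u=np.indices(d.shape)
    r=np.stack([u,v,np.ones_like(u)],-1)@np.linalg.inv(P['mtx']).T
    return (r*d[...,None])@P['orientation'].T+P['eye']
def ray(n,px):
    P=cams.camera_params(n);r=P['orientation']@np.linalg.inv(P['mtx'])@np.array([*px,1.])
    return P['eye'],r/np.linalg.norm(r)
def tri(a,b):
    A=np.zeros((3,3));B=np.zeros(3)
    for o,r in (a,b):
        M=np.eye(3)-np.outer(r,r);A+=M;B+=M@o
    p=np.linalg.solve(A,B);return p,[np.linalg.norm((np.eye(3)-np.outer(r,r))@(p-o)) for o,r in (a,b)]
E
python3 - <<'E'
from h import *
K={'hub':((344,194),(300,130)),'round':((222,166),(208,223)),'oblong':((258,240),(313,224)),'square':((193,240),(280,292))}
C={}
for i,n in enumerate(['top','scene']):
    f=np.load(n+'.npz');W=world(n,f['d'])
    for k in K:
        u,v=K[k][i];R=22;w=W[v-R:v+R+1,u-R:u+R+1]
        zt=np.percentile(W[v-4:v+5,u-4:u+5,2],60)
        m=(abs(w[...,2]-zt)<.006).astype(np.uint8)
        nl,l,st,c=cv2.connectedComponentsWithStats(m)
        j=l[R,R] if l[R,R] else 1+np.argmax(st[1:,4]); C[k,i]=c[j]+[u-R,v-R]
        print(n,k,C[k,i].round(1),st[j],'ztop',zt.round(4),np.median(w[l==j],0).round(4))
    if n=='top':
        for u,v in [(100,50),(200,116),(270,112),(158,200),(158,300),(295,140),(173,202),(217,133),(340,100),(150,245),(230,100)]: print((u,v),W[v,u].round(3))
for k in K:
    print(k,*tri(ray('top',C[k,0]),ray('scene',C[k,1])))
E
```

```text
top hub [346.  193.8] [ 17  14  15  16 184] ztop 0.0548 [ 0.5475 -0.226   0.054 ]
top round [221.6 165.7] [ 15  15  14  14 142] ztop 0.0437 [0.6224 0.0633 0.0433]
top oblong [257.7 240.3] [ 15  16  14  14 141] ztop 0.0432 [ 0.4447 -0.0166  0.0429]
top square [192.8 240.4] [ 15  16  14  14 147] ztop 0.0438 [0.4494 0.1362 0.0427]
(100, 50) [0.77  0.218 0.362]
(200, 116) [0.749 0.116 0.016]
(270, 112) [ 0.755 -0.056  0.014]
(158, 200) [ 0.549  0.253 -0.103]
(158, 300) [ 0.275  0.26  -0.108]
(295, 140) [ 0.686 -0.117  0.002]
(173, 202) [0.541 0.184 0.029]
(217, 133) [0.709 0.076 0.002]
(340, 100) [ 0.729 -0.184  0.197]
(150, 245) [ 0.423  0.288 -0.141]
(230, 100) [0.768 0.038 0.083]
scene hub [300.2 128.8] [ 14  15  17  13 172] ztop 0.0545 [ 0.5499 -0.2214  0.0543]
scene round [207.  222.8] [ 13  14  17  17 212] ztop 0.0436 [0.6243 0.0682 0.0431]
scene oblong [312.2 222. ] [ 13  13  17  16 209] ztop 0.0433 [ 0.4457 -0.0122  0.043 ]
scene square [279.  291.2] [ 12  12  19  19 283] ztop 0.0436 [0.4498 0.1402 0.0431]
hub [ 0.54945105 -0.22643094  0.04972296] [np.float64(0.0017028360724422162), np.float64(0.0017028360724422817)]
round [0.62480826 0.06507662 0.03806926] [np.float64(0.0015205665877779503), np.float64(0.0015205665877780908)]
oblong [ 0.44519018 -0.01577836  0.03834421] [np.float64(0.001383847898082199), np.float64(0.00138384789808218)]
square [0.4493873  0.13757122 0.03785147] [np.float64(0.0012057095426788115), np.float64(0.0012057095426790125)]
```

```bash
python3 - <<'E'
from h import *
for n in ['top','scene']:
    d=np.load(n+'.npz')['d'];W=world(n,d)[d>0]
    m=(W[:,2]>.07)&(W[:,0]<.78)&(W[:,0]>.1)&(abs(W[:,1])<.55)
    Q=W[m]; g,c=np.unique((Q/[.05,.1,.15]).astype(float)//1,axis=0,return_counts=True)
    for a,b in zip(g,c):
        if b>8 : print(n,(a*[.05,.1,.15]).round(2),b)
E
```

```text
top [ 0.1 -0.5  0. ] 189
top [ 0.15 -0.5   0.  ] 347
top [ 0.15 -0.5   0.15] 249
top [ 0.2 -0.5  0. ] 292
top [ 0.2  -0.5   0.15] 853
top [ 0.2 -0.5  0.3] 181
top [0.2  0.4  0.15] 46
top [ 0.25 -0.5   0.  ] 417
top [ 0.25 -0.5   0.15] 1273
top [ 0.25 -0.5   0.3 ] 438
top [ 0.3 -0.5  0. ] 419
top [ 0.3  -0.5   0.15] 1260
top [ 0.3 -0.5  0.3] 487
top [ 0.3 -0.4  0. ] 99
top [ 0.35 -0.5   0.  ] 416
top [ 0.35 -0.5   0.15] 1255
top [ 0.35 -0.5   0.3 ] 519
top [ 0.4 -0.5  0. ] 413
top [ 0.4  -0.5   0.15] 1248
top [ 0.4 -0.5  0.3] 540
top [ 0.45 -0.5   0.  ] 404
top [ 0.45 -0.5   0.15] 1241
top [ 0.45 -0.5   0.3 ] 564
top [ 0.5 -0.5  0. ] 403
top [ 0.5  -0.5   0.15] 1207
top [ 0.5 -0.5  0.3] 520
top [ 0.55 -0.5   0.  ] 438
top [ 0.55 -0.5   0.15] 1328
top [ 0.55 -0.5   0.3 ] 50
top [ 0.6 -0.5  0. ] 439
top [ 0.6  -0.5   0.15] 1321
top [ 0.6 -0.5  0.3] 90
top [ 0.65 -0.5   0.  ] 442
top [ 0.65 -0.5   0.15] 1312
top [ 0.65 -0.5   0.3 ] 138
top [ 0.65 -0.3   0.45] 245
top [ 0.7 -0.5  0. ] 436
top [ 0.7  -0.5   0.15] 1304
top [ 0.7 -0.5  0.3] 181
top [ 0.7 -0.4  0.3] 51
top [ 0.7  -0.4   0.45]
[... 2087 characters left out ...]
e [ 0.7 -0.3  0.3] 14
scene [ 0.7 -0.2  0. ] 302
scene [ 0.7  -0.2   0.15] 1001
scene [ 0.7 -0.2  0.3] 227
scene [ 0.75 -0.5   0.  ] 320
scene [ 0.75 -0.5   0.15] 181
scene [ 0.75 -0.3   0.  ] 78
scene [ 0.75 -0.3   0.15] 358
scene [ 0.75 -0.3   0.3 ] 22
scene [ 0.75 -0.2   0.  ] 321
scene [ 0.75 -0.2   0.15] 776
scene [ 0.75 -0.2   0.3 ] 242
scene [0.75 0.   0.  ] 585
scene [0.75 0.   0.15] 1490
scene [0.75 0.   0.3 ] 1530
scene [0.75 0.1  0.  ] 739
scene [0.75 0.1  0.15] 1980
scene [0.75 0.1  0.3 ] 2302
scene [0.75 0.1  0.45] 336
scene [0.75 0.2  0.  ] 930
scene [0.75 0.2  0.15] 2403
scene [0.75 0.2  0.3 ] 595
scene [0.75 0.3  0.  ] 1143
scene [0.75 0.3  0.15] 694
scene [0.75 0.4  0.  ] 74
```

Emit:
play_rows:
  linear:
    - [-18,-16,0]
    - [-36,-32,0]
    - [-36,-32,0]
    - [-36,-32,0]
    - [-36,-32,0]
    - [-36,-32,0]
    - [-36,-32,0]
    - [-36,-32,0]
    - [-18,-16,0]
    - [0,0,0]
  spin: [0,0,0,0,0,0,0,0,0,0]
  gripper: [-1,-1,-1,-1,-1,-1,-1,-1,-1,-1]
  force: 20

```text
t: 1.1
position: [0.3848, 0.1452, 0.216]
orientation: [[-0.907, 0.421, -0.001], [0.421, 0.907, -0.001], [0.0, -0.001, -1.0]]
contact_force: [-0.9, 0.1, 0.1]
opening: 0.185
gripper_force: 0.0
```

Emit:
play_rows:
  linear:
    - [-18,-16,0]
    - [-36,-32,0]
    - [-36,-32,0]
    - [-36,-32,0]
    - [-36,-32,0]
    - [-36,-31,10]
    - [-36,-31,15]
    - [-36,-31,20]
    - [-24,-21,20]
    - [-9,-8,15]
    - [0,0,0]
    - [0,0,0]
  spin: [0,0,0,0,0,0,0,0,0,0,0,0]
  gripper: [-1,-1,-1,-1,-1,-1,-1,-1,-1,-1,-1,-1]

```text
t: 2.3
position: [0.5485, -0.217, 0.137]
orientation: [[-0.91, 0.414, -0.001], [0.414, 0.91, 0.002], [0.001, 0.001, -1.0]]
contact_force: [0.4, 0.6, 1.0]
opening: 0.004
gripper_force: 0.0
```

```bash
python3 - <<'E'
from h import *
from workcell import state
s=state();p,d=cams.camera('wrist');P=cams.camera_params('wrist');print(s['position'],s['opening'],s['contact_force'],P)
cv2.imwrite('pics/w1.png',p[:,:,::-1]);np.savez('w1.npz',p=p,d=d,pos=s['position'],R=s['orientation'])
E
```

```text
[ 0.54846529 -0.21704659  0.13697623] 0.003941020560005665 [0.37953432 0.57878091 0.99396225] {'mtx': array([[297.31863964,   0.        , 251.89036035],
       [  0.        , 297.31863964, 187.48005987],
       [  0.        ,   0.        ,   1.        ]]), 'mount': array([[-7.83262276e-04, -9.69315133e-01, -2.45820178e-01,
         7.03080664e-02],
       [ 9.99999343e-01, -5.53504826e-04, -1.00374656e-03,
         2.56128995e-04],
       [ 8.36884071e-04, -2.45820803e-01,  9.69314930e-01,
        -1.67987405e-01],
       [ 0.00000000e+00,  0.00000000e+00,  0.00000000e+00,
         1.00000000e+00]])}
```

View pics/w1.png

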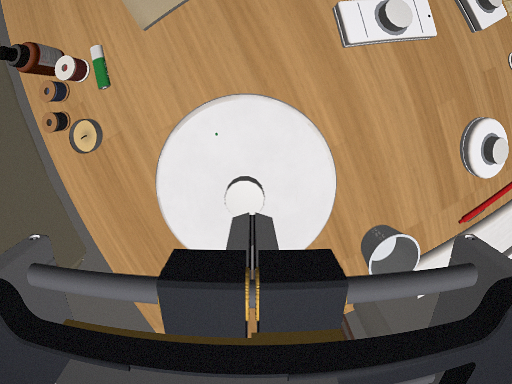

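The wrist view shows the hub key as a light disc, with columns 225–264 and its upper edge near row 181. Its lower part is hidden by the shut fingertips near (251,215). I'll fit that disc and cast it onto the key height, and do the same for the round key (496,150) and oblong key (398,14).

```bash
cat >> h.py <<'E'
def wray(px,pos,R):
    P=cams.camera_params('wrist');K=P['mtx'];a=np.array([(px[0]-K[0,2])/K[0,0],(px[1]-K[1,2])/K[1,1]]);t=np.hypot(*a)
    c=np.array([*(a/t*np.sin(t)),np.cos(t)]);M=P['mount']
    return R@M[:3,3]+pos,R@M[:3,:3]@c
def onz(o,r,z): return o+r*(z-o[2])/r[2]
E
python3 - <<'E'
from h import *
f=np.load('w1.npz');p,d,pos,R=(f[k] for k in('p','d','pos','R'))
g=cv2.cvtColor(p,cv2.COLOR_RGB2GRAY)
for r in range(172,222,3): print(r,g[r,218:272:2],)
for z,k in [(.055,(244.5,198))]: print(onz(*wray(k,pos,R),z), R.T@(onz(*wray(k,pos,R),z)-pos))
cv2.imwrite('pics/w1c.png',cv2.resize(p[165:225,205:290,::-1],None,fx=7,fy=7,interpolation=2))
E
```

```text
172 [231 232 230 229 230 229 230 229 230 229 227 229 229 226 229 229 230 229
 230 230 227 233 229 230 232 233 231]
175 [229 231 230 229 228 228 231 229 227 230 232 238 239 240 240 239 235 231
 230 230 232 230 230 232 233 231 230]
178 [231 229 230 229 231 229 230 231 225  95  62  62  66  67  66  65  65  57
 163 239 232 229 233 230 231 230 231]
181 [230 227 229 228 228 231 234  84  66  62 166 235 234 241 243 239 140  61
  66  56 201 235 233 228 231 229 230]
184 [229 228 228 230 227 195  50 186 237 237 236 236 237 239 238 237 238 241
 238 187  58 108 236 231 231 231 229]
187 [229 229 230 228 228  60 225 234 235 234 235 235 236 237 237 237 237 240
 238 240 233  78 202 232 229 230 230]
190 [231 229 229 230 172 233 233 232 234 233 235 236 236 237 237 236 238 238
 236 238 237 239 114 236 231 230 230]
193 [228 231 228 232 187 233 231 234 233 234 233 234 235 234 234 236 237 237
 236 237 237 238 210 197 233 232 231]
196 [231 227 228 194 231 233 232 232 233 233 233 234 234 235 237 236 236 236
 235 236 236 237 235 159 233 233 232]
199 [228 229 230 200 231 230 232 232 232 233 232 233 233 234 233 
[... 230 characters left out ...]
233 234 234
 232 234 233 233 232 220 230 231 229]
208 [229 228 227 228 217 225 229 228 229 230 230 230 231 231 232 234 232 230
 232 233 231 230 221 229 230 231 231]
211 [229 227 229 231 232 219 224 227 230 230 230 228 231 231 234 234 234 231
 233 234 233 224 229 228 229 229 230]
214 [228 229 229 230 230 230 232 223 226 231 232 234 121  63  67  70 193 242
 158  72  71  65 168 221 232 230 230]
217 [229 227 230 230 230 231 232 196  61  69  72  76  75  76  78  79  18  74
  13  79  75  77  77  75  74  69  94]
220 [229 229 228 228 230 230 235  91  75  71  73  79  79  73  72  78  22  75
  16  78  78  75  76  78  78  72  74]
[ 0.54805678 -0.22388443  0.055     ] [-0.00258101 -0.00648208  0.08196551]
```

View pics/w1c.png

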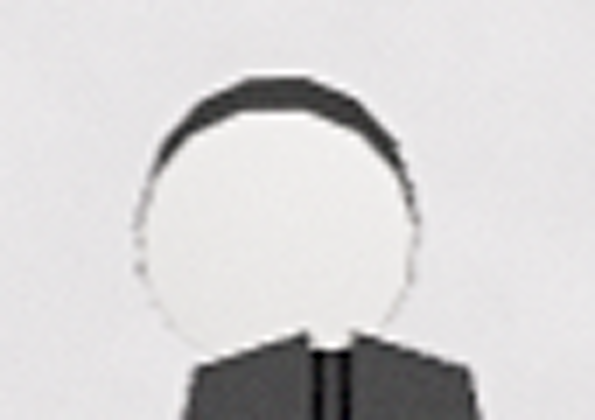

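The crop shows the key's top disc at columns 225–264 and rows 180–219, so its centre is about (244.6, 200). The shift needed is about (-4, -6.5) mm in tool axes, which agrees with the two-camera estimate.

Emit:
play_rows:
  linear:
    - [-4,-6.5,15]
    - [0,0,30]
    - [0,0,14]
    - [0,0,6]
    - [0,0,0]
  spin: [0,0,0,0,0]
  gripper: [-1,-1,-1,-1,-1]

```text
t: 2.85
position: [0.549, -0.226, 0.0712]
orientation: [[-0.91, 0.415, -0.001], [0.415, 0.91, 0.001], [0.002, 0.0, -1.0]]
contact_force: [-1.1, 0.4, 0.5]
opening: -0.0
gripper_force: 0.0
```

Emit:
play_rows:
  linear:
    - [0,0,2]
    - [0,0,2]
    - [0,0,2]
    - [0,0,1]
    - [0,0,0]
  spin: [0,0,0,0,0]
  gripper: [-1,-1,-1,-1,-1]

```text
t: 3.35
position: [0.5499, -0.2267, 0.0655]
orientation: [[-0.909, 0.416, 0.001], [0.416, 0.909, -0.0], [-0.001, 0.0, -1.0]]
contact_force: [-0.5, -0.7, 1.4]
opening: 0.002
gripper_force: 0.5
```

Emit:
play_rows:
  linear:
    - [0,0,2]
    - [0,0,2]
    - [0,0,2]
    - [0,0,2]
    - [0,0,0]
  spin: [0,0,0,0,0]
  gripper: [-1,-1,-1,-1,-1]

```text
t: 3.85
position: [0.5498, -0.2267, 0.057]
orientation: [[-0.909, 0.416, 0.001], [0.416, 0.909, -0.0], [-0.001, 0.0, -1.0]]
contact_force: [0.4, -0.3, 2.6]
opening: 0.004
gripper_force: 1.3
```

Emit:
play_rows:
  linear:
    - [0,0,2]
    - [0,0,1.5]
    - [0,0,0]
    - [0,0,0]
  spin: [0,0,0,0]
  gripper: [-1,-1,-1,-1]

```text
t: 4.25
position: [0.5498, -0.2267, 0.0542]
orientation: [[-0.909, 0.416, 0.001], [0.416, 0.909, -0.0], [-0.001, -0.0, -1.0]]
contact_force: [0.5, -0.5, 4.6]
opening: 0.004
gripper_force: 2.4
```

Emit:
play_rows:
  linear:
    - [0,0,1]
    - [0,0,0]
    - [0,0,-10]
    - [0,0,-30]
    - [0,0,-40]
    - [3,16,-15]
    - [7,38,0]
    - [8,43,0]
    - [8,43,0]
    - [8,43,0]
    - [8,43,0]
    - [7,38,0]
  spin: [0,0,0,0,0,0,0,0,0,0,0,0]
  gripper: [-1,-1,-1,-1,-1,-1,-1,-1,-1,-1,-1,-1]

```text
t: 5.45
position: [0.6137, 0.0375, 0.1461]
orientation: [[-0.91, 0.414, -0.003], [0.414, 0.91, 0.001], [0.003, -0.0, -1.0]]
contact_force: [-0.0, -0.4, -0.5]
opening: 0.003
gripper_force: 0.0
```

Emit:
play_rows:
  linear:
    - [4,24,0]
    - [2,9,10]
    - [0,0,10]
    - [0,0,0]
    - [0,0,0]
  spin: [0,0,0,0,0]
  gripper: [-1,-1,-1,-1,-1]

```text
t: 5.95
position: [0.6221, 0.0651, 0.1263]
orientation: [[-0.909, 0.417, -0.003], [0.417, 0.909, -0.0], [0.002, -0.001, -1.0]]
contact_force: [-0.3, -0.3, -0.2]
opening: 0.008
gripper_force: 0.0
```

```bash
python3 - <<'E'
from h import *
from workcell import state
s=state();p,d=cams.camera('wrist');print(s['position'],s['contact_force'])
cv2.imwrite('pics/w2.png',p[:,:,::-1]);np.savez('w2.npz',p=p,d=d,pos=s['position'],R=s['orientation'])
cv2.imwrite('pics/w2c.png',cv2.resize(p[140:240,185:315,::-1],None,fx=5,fy=5,interpolation=2))
p,d=cams.camera('top');W=world('top',d);print('hub key z',np.median(W[190:198,342:350,2]))
E
```

```text
[0.62206348 0.06509894 0.12627324] [-0.33782869 -0.33037975 -0.22318107]
hub key z 0.04651682141984004
```

View pics/w2c.png

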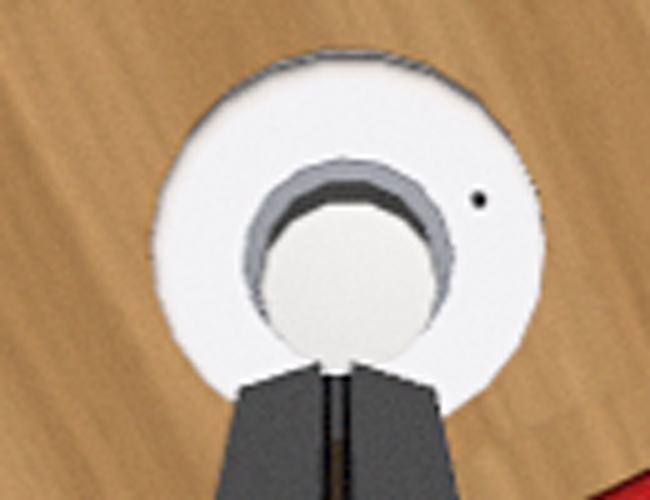

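The hub key now reads 46.5 mm high, so it is fully down. The crop shows the round key's disc at crop columns 262–437 with its top at row 203, so its centre is about pixel (255, 198).

```bash
python3 - <<'E'
from h import *
f=np.load('w2.npz');pos,R=f['pos'],f['R']
w=onz(*wray((255,198),pos,R),.044);print(w,R.T@(w-pos))
E
```

```text
[0.62541383 0.0664229  0.044     ] [-0.00267142  0.00271901  0.08226381]
```

Emit:
play_rows:
  linear:
    - [-2.5,2.5,15]
    - [0,0,30]
    - [0,0,14]
    - [0,0,6]
    - [0,0,0]
  spin: [0,0,0,0,0]
  gripper: [-1,-1,-1,-1,-1]

```text
t: 6.55
position: [0.6256, 0.0675, 0.0612]
orientation: [[-0.909, 0.416, -0.002], [0.416, 0.909, 0.0], [0.002, -0.001, -1.0]]
contact_force: [0.3, -0.0, -0.3]
opening: 0.009
gripper_force: 0.0
```

Emit:
play_rows:
  linear:
    - [0,0,2]
    - [0,0,2]
    - [0,0,2]
    - [0,0,2]
    - [0,0,2]
    - [0,0,2]
    - [0,0,2]
    - [0,0,0]
    - [0,0,0]
  spin: [0,0,0,0,0,0,0,0,0]
  gripper: [-1,-1,-1,-1,-1,-1,-1,-1,-1]

```text
t: 7.45
position: [0.6266, 0.0677, 0.0489]
orientation: [[-0.909, 0.416, 0.001], [0.416, 0.909, 0.0], [-0.001, 0.001, -1.0]]
contact_force: [0.2, 0.9, 2.5]
opening: 0.004
gripper_force: 1.3
```

Emit:
play_rows:
  linear:
    - [0,0,2]
    - [0,0,2]
    - [0,0,1]
    - [0,0,0]
    - [0,0,0]
  spin: [0,0,0,0,0]
  gripper: [-1,-1,-1,-1,-1]

```text
t: 7.95
position: [0.6267, 0.0678, 0.044]
orientation: [[-0.909, 0.416, 0.001], [0.416, 0.909, 0.0], [-0.001, 0.001, -1.0]]
contact_force: [0.9, -0.2, 4.1]
opening: 0.006
gripper_force: 2.0
```

Emit:
play_rows:
  linear:
    - [0,0,1.5]
    - [0,0,0]
    - [0,0,-10]
    - [0,0,-30]
    - [0,0,-40]
    - [14,-16,0]
    - [29,-33,0]
    - [33,-38,0]
    - [29,-33,0]
    - [18,-21,0]
    - [7,-9,0]
    - [0,0,0]
  spin: [0,0,0,0,0,0,0,0,0,0,0,0]
  gripper: [-1,-1,-1,-1,-1,-1,-1,-1,-1,-1,-1,-1]

```text
t: 9.15
position: [0.4448, -0.0149, 0.1218]
orientation: [[-0.909, 0.417, -0.001], [0.417, 0.909, 0.0], [0.001, -0.0, -1.0]]
contact_force: [0.2, 0.5, -0.7]
opening: 0.006
gripper_force: 0.0
```

```bash
python3 - <<'E'
from h import *
from workcell import state
s=state();p,d=cams.camera('wrist');print(s['position'],s['contact_force'])
np.savez('w3.npz',p=p,d=d,pos=s['position'],R=s['orientation'])
cv2.imwrite('pics/w3c.png',cv2.resize(p[140:240,185:315,::-1],None,fx=5,fy=5,interpolation=2))
p,d=cams.camera('top');W=world('top',d);print('keys z',np.median(W[190:198,342:350,2]),np.median(W[162:170,218:226,2]))
E
```

```text
[ 0.444847   -0.01489103  0.12177991] [ 0.2288127   0.47278384 -0.69470428]
keys z 0.04612828120965984 0.03496761299404505
```

View pics/w3c.png

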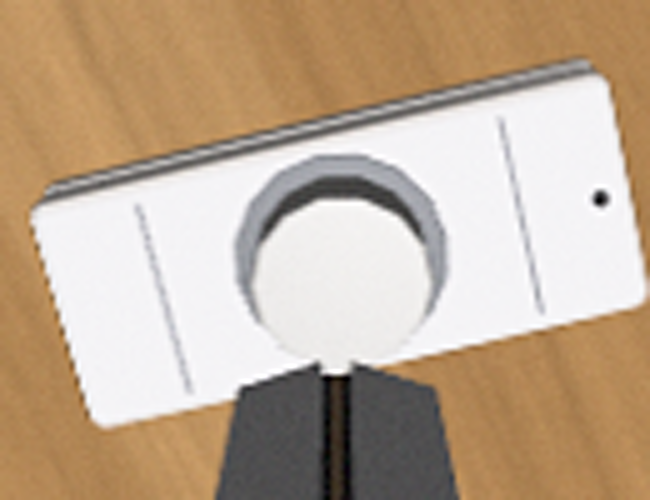

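The round key now reads 35 mm, so it is down. The crop shows the oblong key's disc centred at about pixel (253.5, 197.5), nearly the same as before, so I shift (-2.5, 2) mm and press.

Emit:
play_rows:
  linear:
    - [-2.5,2,15]
    - [0,0,28]
    - [0,0,12]
    - [0,0,6]
    - [0,0,0]
  spin: [0,0,0,0,0]
  gripper: [-1,-1,-1,-1,-1]

```text
t: 9.75
position: [0.449, -0.0134, 0.0603]
orientation: [[-0.91, 0.415, -0.002], [0.415, 0.91, 0.0], [0.002, -0.0, -1.0]]
contact_force: [0.4, 0.1, 0.1]
opening: 0.004
gripper_force: 0.0
```

Emit:
play_rows:
  linear:
    - [0,0,2]
    - [0,0,2]
    - [0,0,2]
    - [0,0,2]
    - [0,0,2]
    - [0,0,2]
    - [0,0,2]
    - [0,0,0]
    - [0,0,0]
  spin: [0,0,0,0,0,0,0,0,0]
  gripper: [-1,-1,-1,-1,-1,-1,-1,-1,-1]

```text
t: 10.65
position: [0.4496, -0.0138, 0.0473]
orientation: [[-0.909, 0.416, 0.001], [0.416, 0.909, -0.0], [-0.001, 0.0, -1.0]]
contact_force: [2.2, -0.3, 2.4]
opening: 0.005
gripper_force: 1.2
```

Emit:
play_rows:
  linear:
    - [0,0,2]
    - [0,0,2]
    - [0,0,1]
    - [0,0,0]
    - [0,0,0]
  spin: [0,0,0,0,0]
  gripper: [-1,-1,-1,-1,-1]

```text
t: 11.15
position: [0.4496, -0.0138, 0.0426]
orientation: [[-0.909, 0.416, 0.001], [0.416, 0.909, -0.0], [-0.001, 0.0, -1.0]]
contact_force: [0.1, -0.2, 5.2]
opening: 0.008
gripper_force: 2.7
```

Emit:
play_rows:
  linear:
    - [0,0,0.5]
    - [0,0,0]
    - [0,0,-10]
    - [0,0,-30]
    - [0,0,-40]
    - [20,-20,-30]
    - [30,-30,-20]
    - [30,-30,0]
    - [20,-20,0]
    - [0,0,0]
    - [0,0,0]
  spin: [0,0,0,0,0,0,0,0,0,0,0]
  gripper: [-1,-1,-1,-1,-1,-1,-1,-1,-1,-1,-1]

```text
t: 12.25
position: [0.316, -0.063, 0.1713]
orientation: [[-0.909, 0.417, -0.0], [0.417, 0.909, 0.001], [0.001, 0.0, -1.0]]
contact_force: [0.1, -0.4, -0.1]
opening: 0.004
gripper_force: 0.0
```

```bash
python3 - <<'E'
from h import *
from workcell import state
print(state()['contact_force'])
p,d=cams.camera('top');W=world('top',d);cv2.imwrite('pics/top2.png',p[:,:,::-1])
for u,v in [(346,194),(222,166),(258,240),(193,240)]: print(np.median(W[v-4:v+5,u-4:u+5],(0,1)).round(4))
E
```

```text
[ 0.06492557 -0.44255339 -0.07801294]
[ 0.5474 -0.228   0.0463]
[0.623  0.0636 0.0352]
[ 0.4444 -0.0171  0.0352]
[0.4497 0.1357 0.0431]
```

View pics/top2.png

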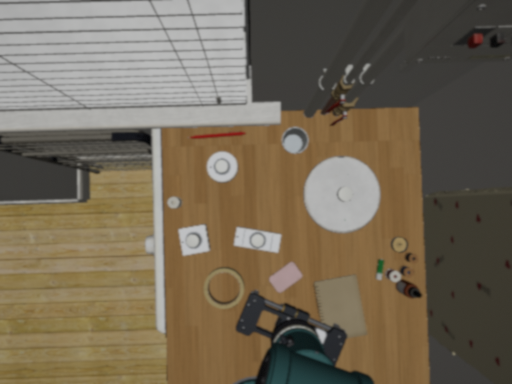

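The hub, round and oblong keys are down, at 46, 35 and 35 mm. The square key is still up at 43 mm, nothing has shifted in the picture, and the arm is clear at about (290,330).

```bash
python3 -c "
from workcell import ticket
print(ticket.sign_off())"
```

```text
the job is handed in; nothing more can be done
None
```

The hub, round and oblong keys were pressed fully down in that order, the square key is still up, nothing visibly moved, and the job is handed in; sign-off returned no verdict.

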